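Empty a tin of candle-wax lumps into the tray

ROBOT

A 6-joint arm with a two-finger parallel gripper is mounted at the origin on the work surface. World frame = base frame: x ahead of the robot, y to its left, z up, the work surface at z = 0. Lengths are in mm, angles in rad, forces in N, time in s.
With the tool pointing down it reaches from about 275 to 1000 mm from the base axis. Payload 8.4 kg.
Tool frame: the origin (TCP) lies midway between the tips of the shut fingers; the grasp point (between the pads) lies 19 mm behind it; y points along the fingers, z is the direction in which the jaws open and shut, and the axes are right-handed (so a half turn about y gives the same grasp; the last joint's range is limited). The gripper opens to 85 mm and grips with 20 to 120 N. Pads are 22 mm wide; open, the fingers measure 114 mm over their backs; the gripper's body (76 mm by 85 mm) begins 54 mm behind the grasp point. The pads swing forward as they close: fully open they stand 13 mm farther back than shut.
Start: joints at [-1.284, 0.353, 1.633, -0, 1.155, -0.002], TCP at [178, -599.119, 231.281] pointing down, gripper open.
Joint ranges: [-2.63, 2.63], [-0.92, 2.1], [0.06, 2.66], [-1.3, 4.44], [0, 2.69], [-3.02, 3.02]. Speed limits (rad/s): [2.22, 2.22, 2.79, 3.14, 3.14, 3.14].

INTERFACE

Orientations are given as [roll, pitch, yaw] about the fixed x, y, z axes, in that order (R = Rz(yaw) Ry(pitch) Rx(roll)).
In Python, from rig import r gives the robot as it stands. The module is installed in compiled form; this text tells all that it offers.
- The arm moves only by the tool apply_moves, never from a script. Its argument "plan" is text: rows parted by semicolons, each of 7 numbers parted by spaces: the shift along the tool's x, y, z in cm, then the turn, a rotation vector about the tool's x, y, z in degrees, then the closure, from 0 (fully open) to 1 (shut). A call has 1 to 20 rows; each row shifts and turns the pose as measured when the row begins, along the tool's axes as they then stand; what a row does not reach is not made up. A row lasts 1/10 s, in which the tool goes at most 50 mm and 8.59 degrees, less where a joint would pass 70% of its speed; a pose out of reach is approached as far as the arm can. A call is refused whole if a number of a shift passes 5 or a number of a turn 8.59, either way. A call with a gripper value outside its range is refused whole. The fingers move at their own pace and stop on an object; "squeeze" is the grip in N (left out, the last holds). Time passes only in rows, so rows that do not move let the fingers close. It gives the time, the measured TCP pose, the force and the opening at its end, in the units of the state.
- r.sense(): the state, without advancing time (a new reading comes with each control period).
- r.grab_frame(name): name is "scene" or "top" or "wrist"; returns the picture (420x560x3 uint8, blue, green, red); there is no depth.
- r.get_calibration(name): a dict with "vertical_fov" (degrees; the focal length in pixels is half the picture's height over the tangent of half this angle, whatever the lens; pixels are square), "cx", "cy" (the principal point, pixels), "R" (3x3) and "t" (3): a world point X has camera coordinates R X + t; the wrist camera has in their place "hand_eye" (4x4, takes a point from camera to tool coordinates, whose origin is the TCP and whose axes are the tool frame's). Camera axes: x right, y down, z forward; pixel columns grow to the right and rows downward; lengths in mm; the calibration is good to about 2 mm. A picture is of the moment at which its call begins: read the wrist's pose just before it. get_calibration takes no time and is no camera call.
- r.sign_off(): hands the job in, once; it reports no verdict.
The state is a dict: "clock": time; "qpos": joint angles; "qvel": joint speeds; "joint_efforts": joint torques, N m; "eef_pos": TCP position; "tcp_rot": TCP orientation; "contact_force": force on the tool from outside, world axes, zero at the start; "wrist_torque": the same for the moment, N m; "opening": opening from 0.0 (shut) to 1.0 (fully open).
Only numpy, scipy, OpenCV 4.12 (cv2) and the standard library are available. Lean on these libraries where they do the work, as an engineer would, in place of code of your own. Each camera call takes 0.05 s, during which the arm holds its last target. There are 200 camera calls.

TASK

The tall open tin holds six lumps of old candle wax that are wanted in the tray: lay the tin down on its side inside the tray and let go of it, then take hold of it again, raise its closed end and tip it until all six lumps are in the tray. Then stand the empty tin upright, mouth up, in the middle of the cork mat, never letting it drop, and leave the finished candles and the phone as they are.

Things in the scene. Friction and masses are not known exactly. Their poses are not given: they have to be found in the camera images.
- tin: The tall open-topped round steel tin with ribs round its middle, the only one holding wax lumps: outer diameter 68 mm, height 100 mm, wall 3 mm, bottom 4 mm thick, about 90 g empty. Starts upright. Origin: centre of its underside; its z axis runs along the tin from the closed bottom to the mouth.
- tin_mouth (a point): Centre of the tin's mouth, on its axis 100 mm from the underside.
- tray: Fixed shallow steel tray, 210 mm by 330 mm outside and 35 mm high, walls and floor 5 mm thick. Origin: centre of its underside, on the table; x across the short side, y along the long side, z up. It lies between the tin and the cork mat.
- mat: Fixed square cork mat, 140 mm by 140 mm, 6 mm thick. Origin: centre of its underside, on the table; x and y along its sides.
- candle_a: Bystander: finished tin candle, closed with wax and with a card cross on top, diameter 84 mm, height 60 mm (78 mm with the card). Origin: centre of its underside.
- candle_b: Bystander: finished tin candle like the other but larger, diameter 100 mm, height 70 mm (88 mm with the card). Origin: centre of its underside.
- phone: Bystander: phone lying flat, 75 mm by 155 mm, 9 mm thick. Origin: centre of its underside.
- lump0: One of six like lumps of old candle wax, 22 x 26 x 18 mm (x, y, z), about 11 g, starting in the tin. Origin: centre of its 22 x 26 mm underside.
- lump1: One of six like lumps of old candle wax, 22 x 26 x 18 mm (x, y, z), about 11 g, starting in the tin. Origin: centre of its 22 x 26 mm underside.
- lump2: One of six like lumps of old candle wax, 22 x 26 x 18 mm (x, y, z), about 11 g, starting in the tin. Origin: centre of its 22 x 26 mm underside.
- lump3: One of six like lumps of old candle wax, 22 x 26 x 18 mm (x, y, z), about 11 g, starting in the tin. Origin: centre of its 22 x 26 mm underside.
- lump4: One of six like lumps of old candle wax, 22 x 26 x 18 mm (x, y, z), about 11 g, starting in the tin. Origin: centre of its 22 x 26 mm underside.
- lump5: One of six like lumps of old candle wax, 22 x 26 x 18 mm (x, y, z), about 11 g, starting in the tin. Origin: centre of its 22 x 26 mm underside.
There are look-alikes about, which are no part of the job. Leave any black look-alike of the tin alone.

How it is judged:
By the outcome, as a careful person would: the job done as asked, in the order asked, and still so for the second after the job is handed in, with the robot touching nothing.
It also fails if it takes over 69 s, if anything falls off the work surface, if the arm or the gripper's body presses on something with over 40 N, if the wrist force passes 120 N, or if a joint passes its speed limit or range.

## Working session

There is one attempt and no reset: what is moved stays moved. The work goes in short steps, Python scripts to look and compute and a tool call to move; the robot and the scene stay as the last step left them, time stands still between calls to the robot, and variables do not carry over. Pictures are saved under pics/ and viewed, about 8 in all and at most 12, crops included, and the job is handed in when it is done.

Besides the shell and the picture viewer there is one more tool, called in YAML: its name, and indented under it one key for each argument. apply_moves: Moves the arm, as the interface text tells. Its arguments: {"type":"object","properties":{"plan":{"type":"string"},"squeeze":{"type":"number"}},"required":["plan"]}

```bash
ls; mkdir -p pics
cat > h.py <<'E'
import numpy as np, cv2
from rig import r
from scipy.spatial.transform import Rotation as Ro
def cal(n):
    c=r.get_calibration(n); f=210/np.tan(np.radians(c["vertical_fov"])/2); return c,f
def ray(n,u,v):
    c,f=cal(n); d=np.array([(u-c["cx"])/f,(v-c["cy"])/f,1.])
    if "R" in c:
        R=np.array(c["R"]);t=np.array(c["t"]); return -R.T@t, R.T@d
    s=r.sense(); H=np.array(c["hand_eye"]); T=Ro.from_euler("xyz",s["tcp_rot"]).as_matrix()
    return np.array(s["eef_pos"])+T@H[:3,3], T@H[:3,:3]@d
def onz(n,u,v,z):
    o,d=ray(n,u,v); return o+d*(z-o[2])/d[2]
def proj(n,X):
    c,f=cal(n); X=np.array(X,float)
    if "R" in c: p=np.array(c["R"])@X+np.array(c["t"])
    else:
        s=r.sense(); H=np.array(c["hand_eye"]); T=Ro.from_euler("xyz",s["tcp_rot"]).as_matrix()
        p=H[:3,:3].T@(T.T@(X-np.array(s["eef_pos"]))-H[:3,3])
    return np.array([c["cx"]+f*p[0]/p[2], c["cy"]+f*p[1]/p[2]])
E
python3 - <<'E'
from h import *
print(r.sense())
for n in("scene","top","wrist"):
    print(n,r.get_calibration(n))
a=r.grab_frame("scene");b=r.grab_frame("top")
cv2.imwrite("pics/scene0.png",a);cv2.imwrite("pics/top0.png",b)
E
```

```text
pics
{'clock': 0.0, 'qpos': array([-1.28438657e+00,  3.53638464e-01,  1.63415709e+00, -1.21507773e-05,
        1.15523309e+00, -2.40581846e-03]), 'qvel': array([ 3.06089588e-06, -1.53869529e-04, -1.73904500e-03,  6.25542614e-05,
       -5.91679332e-04, -3.49981144e-04]), 'joint_efforts': array([ 7.90316280e-04, -6.05234957e+01, -3.42065299e+01,  7.03938582e-06,
        9.42388811e-03,  3.99236868e-06]), 'eef_pos': array([ 177.86209736, -598.63558427,  230.55792846]), 'tcp_rot': array([-1.57223233e+00, -7.65481743e-06, -2.85277216e+00]), 'contact_force': array([-0.19410754,  0.85563036, -0.13684178]), 'wrist_torque': array([-0.02071731, -0.02203815, -0.00650008]), 'opening': 0.9981616755632913}
scene {'vertical_fov': 48.68677310497758, 'cx': 280.0181070908645, 'cy': 217.92719659388524, 'R': array([[ 0.69145417,  0.72228142, -0.0141662 ],
       [ 0.3985739 , -0.39777067, -0.82638813],
       [-0.60251969,  0.56576324, -0.56292271]]), 't': array([-454.49867731, -148.35899834, 1635.84142737])}
top {'vertical_fov': 56.49794149663403, 'cx': 275.3904948568072, 'cy': 204.62115496491853, 'R': array([[-6.22491249e-04, -9.99720876e-01, -2.36174021e-02],
       [-9.87650939e-01,  4.31475337e-03, -1.56611000e-01],
       [ 1.56669189e-01,  2.32282604e-02, -9.87377948e-01]]), 't': array([ 97.66643375, 572.62896439, 939.3620186 ])}
wrist {'vertical_fov': 61.62958212137471, 'cx': 281.59201770371135, 'cy': 209.69193791775115, 'hand_eye': array([[-9.91781543e-04,  9.50747781e-01,  3.09963987e-01,
        -7.88177135e+01],
       [-5.58828900e-04, -3.09964618e-01,  9.50747928e-01,
        -1.42802913e+02],
       [ 9.99999352e-01,  7.69717413e-04,  8.38722524e-04,
         6.30000655e-02],
       [ 0.00000000e+00,  0.00000000e+00,  0.00000000e+00,
         1.00000000e+00]])}
```

View pics/scene0.png

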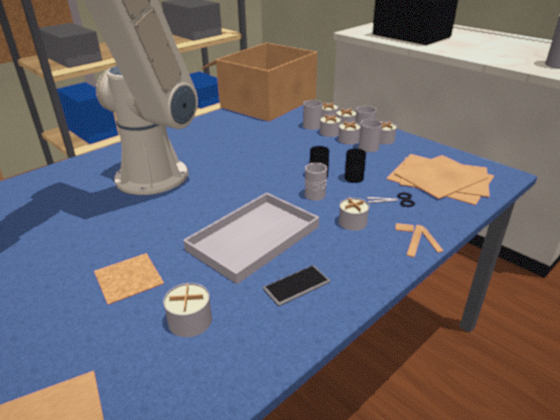

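View pics/top0.png

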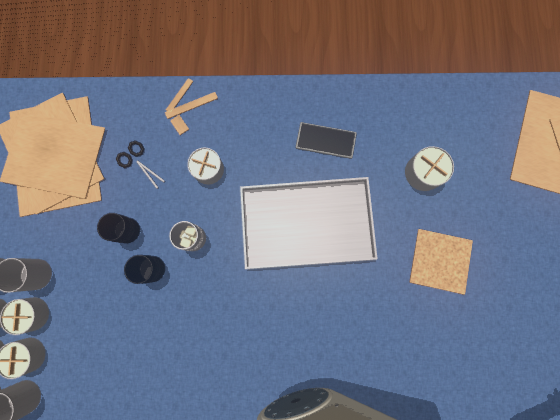

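Scene view: the ribbed tin stands at (315,181), with black tins at (319,162) and (355,166), candle_a at (353,213), the tray at (253,234), the phone at (296,285), the mat at (128,277) and candle_b at (188,308).

Top view, things that could be taken for the tin:
- ribbed grey tin with lumps at (185,236): this one holds the wax, so I choose it
- black tins at (118,228) and (144,268)
- grey open tins at the left edge, (12,272) and (10,402)

I'll measure it and check the choice in one crop.

Run:
```python
from h import *
a=cv2.imread("pics/scene0.png");b=cv2.imread("pics/top0.png")
c1=cv2.resize(b[195:295,90:230],None,fx=4,fy=4,interpolation=3);c2=cv2.resize(a[140:240,275:395],None,fx=4,fy=4,interpolation=3)
cv2.imwrite("pics/crop1.png",cv2.resize(np.hstack([c1[:, :],c2[:, :]]),None,fx=.76,fy=.76))
hsv=cv2.cvtColor(b,cv2.COLOR_BGR2HSV)
def comp(m,pt,name,z):
    m=cv2.morphologyEx(m.astype(np.uint8),cv2.MORPH_CLOSE,np.ones((5,5)))
    n,l,s,c=cv2.connectedComponentsWithStats(m); k=l[pt[1],pt[0]]
    cnt=max(cv2.findContours((l==k).astype(np.uint8),0,2)[0],key=cv2.contourArea)
    rc=cv2.minAreaRect(cnt); bx=cv2.boxPoints(rc)
    P=np.array([onz("top",u,v,z)[:2] for u,v in bx])
    print(name,k,s[k],"ctr",P.mean(0).round(1),"sides",np.linalg.norm(P[1]-P[0]).round(),np.linalg.norm(P[2]-P[1]).round(), "dirs deg",np.degrees(np.arctan2(*(P[1]-P[0])[::-1])).round(1)); return cnt
H,S,V=[hsv[...,i].astype(int) for i in range(3)]
notblue=~((H>95)&(H<130)&(S>90))
comp((H<25)&(S>60)&(V>90)&notblue,(440,262),"mat",6)
comp(S<70,(310,225),"tray",33)
for nm,p,z in (("tin",(185,236),100),("blk1",(112,227),100),("blk2",(138,268),100),("candA",(205,163),60),("candB",(433,166),70),("phone",(326,140),9)):
    print(nm,onz("top",*p,z).round(0))
for p in [(240.5,186.5),(368,178.5),(377,260),(246,269.5)]: print("traycorner",onz("top",*p,35).round(0))
# tin scene check
for nm,p in (("tin mouth scene",(316,169)),):print(nm,onz("scene",*p,100).round(0))
print(proj("scene",[*onz("top",185,236,100)[:2],100]))
```

```text
mat 6 [ 410  229   63   65 3068] ctr [ 432.2 -324.3] sides 141.0 146.0 dirs deg -14.3
tray 97 [  240   177   138    93 11215] ctr [527.6  15.4] sides 344.0 218.0 dirs deg -85.9
tin [490. 309. 100.]
blk1 [512. 485. 100.]
blk2 [415. 417. 100.]
candA [679. 275.  60.]
candB [ 664. -295.   70.]
phone [754. -39.   9.]
traycorner [622. 186.  35.]
traycorner [ 641. -141.   35.]
traycorner [ 435. -155.   35.]
traycorner [411. 170.  35.]
tin mouth scene [502. 307. 100.]
[313.77381473 167.49525138]
```

View pics/crop1.png

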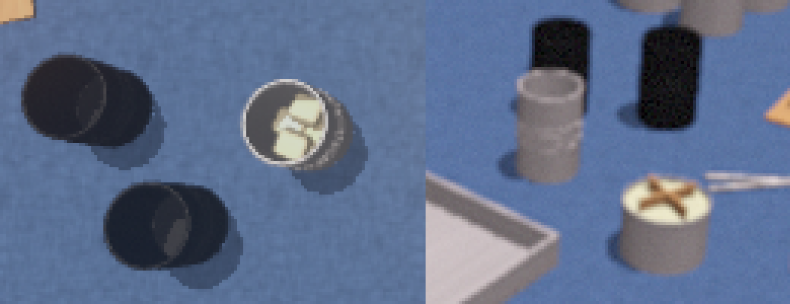

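Crop check: the chosen tin at crop (285,122), frame (184,235), is grey and ribbed and holds cream lumps. The neighbours at crop (63,97) and (147,225) are black and empty. I'll swing over to the tray now.

apply_moves:
  plan: "-4.6 -0.6 -0.3 0 -4.3 0 0;-4.6 -0.6 -0.3 0 -4.3 0 0;-4.6 -0.6 -0.3 0 -4.3 0 0;-4.6 -0.6 -0.3 0 -4.3 0 0;-4.6 -0.6 -0.3 0 -4.3 0 0;-4.6 -0.6 -0.3 0 -4.3 0 0;-4.6 -0.6 -0.3 0 -4.3 0 0;-4.6 -0.6 -0.3 0 -4.3 0 0;-4.6 -0.6 -0.3 0 -4.3 0 0;-4.6 -0.6 -0.3 0 -4.3 0 0;-4.6 -0.6 -0.3 0 -4.3 0 0;-4.6 -0.6 -0.3 0 -4.3 0 0;-4.6 -0.6 -0.3 0 -4.3 0 0;-4.6 -0.6 -0.3 0 -4.3 0 0;-4.6 -0.6 -0.3 0 -4.3 0 0;-4.6 -0.6 -0.3 0 -4.3 0 0;-4.6 -0.6 -0.3 0 -4.3 0 0"

```text
clock: 1.8
eef_pos: [599.8, 23.4, 329.8]
tcp_rot: [-1.579, 0.006, -1.535]
contact_force: [0.3, 0.4, -0.2]
opening: 1.002
```

```bash
cat >> h.py <<'E'
def st(tag=""):
    s=r.sense(); T=Ro.from_euler("xyz",s["tcp_rot"]).as_matrix()
    print(tag,"t%.2f"%s["clock"],"q",s["qpos"].round(3),"p",s["eef_pos"].round(1),"x",T[:,0].round(2),"y",T[:,1].round(2),"z",T[:,2].round(2),"F",s["contact_force"].round(1),"op %.3f"%s["opening"]); 
    open("log.txt","a").write(repr((s["qpos"].tolist(),s["eef_pos"].tolist(),s["tcp_rot"].tolist()))+"\n"); return s,T
E
python3 -c "
from h import *
st()"
```

```text
t1.80 q [ 0.033  0.242  1.566  0.007  1.342 -0.005] p [599.8  23.4 329.8] x [ 0.04 -1.   -0.01] y [-0.01  0.01 -1.  ] z [ 1.    0.04 -0.01] F [ 0.3  0.4 -0.2] op 1.002
```

```bash
cat >> h.py <<'E'
from scipy.linalg import logm,expm
def frame(az,el):
    # tool y: azimuth az, elevation el below horizontal (deg; >90 = past vertical); jaw axis z horizontal, right of az
    a,e=np.radians([az,el]); h=np.array([np.cos(a),np.sin(a),0]); y=np.cos(e)*h-np.sin(e)*np.array([0,0,1]); z=np.array([h[1],-h[0],0]); return np.c_[np.cross(y,z),y,z]
def hom(R,p): M=np.eye(4);M[:3,:3]=R;M[:3,3]=p;return M
def rows(p,R,N=None,start=None):
    s=r.sense(); S=hom(Ro.from_euler("xyz",s["tcp_rot"]).as_matrix(),s["eef_pos"]) if start is None else start
    E=hom(R,p); D=np.linalg.inv(S)@E; L=np.real(logm(D))
    if N is None: N=int(np.ceil(max(np.linalg.norm(L[:3,3])/48,np.degrees(np.linalg.norm(Ro.from_matrix(D[:3,:3]).as_rotvec()))/8.4)))
    M=expm(L/N); rv=np.degrees(Ro.from_matrix(M[:3,:3]).as_rotvec())
    print("N=%d row:"%N," ".join("%.2f"%v for v in M[:3,3]/10)," ".join("%.2f"%v for v in rv)); return E
E
python3 -c "
from h import *
e=rows([495,160,260],frame(90,20))
G=np.array([493,312,68]);R=frame(90,20);a=R[:,1]
print(G+23*a, G-97*a)
e=rows(G-97*a,R,start=e)"
```

```text
N=9 row: -0.97 1.56 -1.13 0.18 0.17 7.74
[493.         333.61293028  60.1335367 ] [493.         220.84981578 101.1759539 ]
N=4 row: 3.21 2.79 -0.05 0.00 0.00 -0.00
```

apply_moves:
  plan: "-1 1.55 -1.1 0.2 0.2 7.8 0;-1 1.55 -1.1 0.2 0.2 7.8 0;-1 1.55 -1.1 0.2 0.2 7.8 0;-1 1.55 -1.1 0.2 0.2 7.8 0;-1 1.55 -1.1 0.2 0.2 7.8 0;-1 1.55 -1.1 0.2 0.2 7.8 0;-1 1.55 -1.1 0.2 0.2 7.8 0;-1 1.55 -1.1 0.2 0.2 7.8 0;-1 1.55 -1.1 0.2 0.2 7.8 0"

```text
clock: 2.7
eef_pos: [497.4, 178.6, 268.5]
tcp_rot: [-1.511, 1.274, -1.505]
contact_force: [0.2, 0.8, -1.7]
opening: 0.999
```

```bash
python3 -c "
from h import *
st()
G=np.array([493,312,68]);R=frame(90,20);a=R[:,1]
rows(G-97*a,R)"
```

```text
t2.70 q [-0.294  0.486  2.     1.159  1.51  -0.966] p [497.4 178.6 268.5] x [ 0.02 -0.29 -0.96] y [-0.    0.96 -0.29] z [1.   0.01 0.02] F [ 0.2  0.8 -1.7] op 0.999
N=4 row: 3.65 2.30 -0.15 0.03 0.28 -0.76
```

apply_moves:
  plan: "3.6 2.3 -0.15 0 0.3 -0.8 0;3.6 2.3 -0.15 0 0.3 -0.8 0;3.6 2.3 -0.15 0 0.3 -0.8 0;3.6 2.3 -0.15 0 0.3 -0.8 0;0 0 0 0 0 0 0"

```text
clock: 3.2
eef_pos: [489.5, 222.9, 94.0]
tcp_rot: [-1.602, 1.221, -1.602]
contact_force: [-0.2, 0.2, 0.3]
opening: 0.996
```

```bash
python3 -c "
from h import *
st()
cv2.imwrite('pics/w1.png',r.grab_frame('wrist'))
t=r.grab_frame('top')
cv2.imwrite('pics/t1.png',t)
G=np.array([493,312,100])
print(proj('wrist',G), [proj('wrist',G+[d,0,0]).round() for d in(-34,34)])
"
```

```text
t3.20 q [-0.202  0.778  2.041  1.266  1.303 -1.231] p [489.5 222.9  94. ] x [-0.01 -0.34 -0.94] y [-0.    0.94 -0.34] z [ 1.   -0.   -0.01] F [-0.2  0.2  0.3] op 0.996
[284.43001782 170.84315677] [array([232., 171.]), array([336., 171.])]
```

View pics/w1.png

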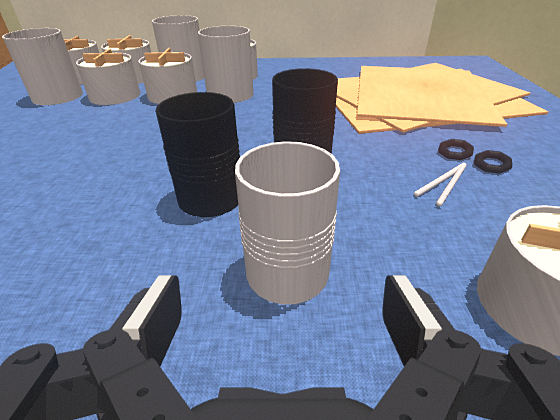

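Wrist view: the tin's mouth is at (288,169), 104 px wide as predicted and about 2 mm right of the estimate. The jaw gap is centred at about (281,320). The black tin at (198,150) is behind and clear. I'll move in and grip.

apply_moves:
  plan: "-0.1 2.9 0.3 0 0 0 0;-0.1 2.9 0.2 0 0 0 0;-0.1 2.9 0.1 0 0 0 0;-0.2 2.8 0 0 0 0 0;0 0 0 0 0 0 0;0 0 0 0 0 0 0.3;0 0 0 0 0 0 0.5;0 0 0 0 0 0 0.5;0 0 0 0 0 0 0.5;0 0 0 0 0 0 0.5"
  squeeze: 50

```text
clock: 4.3
eef_pos: [510.4, 329.4, 82.9]
tcp_rot: [-1.505, 1.231, -1.521]
contact_force: [-0.6, 0.3, -1.4]
opening: 0.767
```

```bash
python3 -c "
from h import *
s,T=st()
rows(s['eef_pos']+[0,0,60],T)
"
```

```text
t4.30 q [ 0.01   0.809  2.026  1.492  1.239 -1.27 ] p [510.4 329.4  82.9] x [ 0.02 -0.33 -0.94] y [ 0.02  0.94 -0.33] z [ 1.   -0.01  0.02] F [-0.6  0.3 -1.4] op 0.767
N=2 row: -2.83 -1.00 0.07 0.00 -0.00 -0.00
```

```bash
python3 -c "
from h import *
st()
cv2.imwrite('pics/w2.png',np.hstack([cv2.resize(r.grab_frame('wrist'),None,fx=.7,fy=.7),cv2.resize(r.grab_frame('scene')[120:220,260:395],(396,294),interpolation=3)]))
"
```

```text
t4.30 q [ 0.01   0.809  2.026  1.492  1.239 -1.27 ] p [510.4 329.4  82.9] x [ 0.02 -0.33 -0.94] y [ 0.02  0.94 -0.33] z [ 1.   -0.01  0.02] F [-0.6  0.3 -1.4] op 0.767
```

View pics/w2.png

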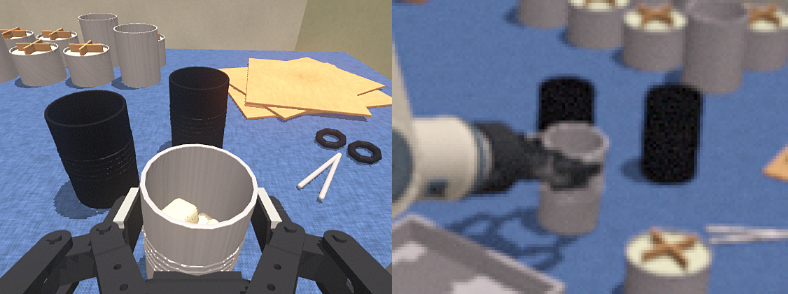

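The tin is upright between the pads. The wrist view shows its rim at about (200,190) with lumps inside. The -1.4 N matches its weight, so it seems already lifted. I'll raise it and watch for drift.

apply_moves:
  plan: "-2.8 -1 0 0 0 0 0.6;-2.8 -1 0 0 0 0 0.6;-2.8 -1 0 0 0 0 0.6"

```text
clock: 4.7
eef_pos: [506.8, 328.7, 169.3]
tcp_rot: [-1.535, 1.229, -1.55]
contact_force: [0.7, -0.1, -1.0]
opening: 0.767
```

```bash
python3 -c "
from h import *
st()"
```

```text
t4.70 q [ 0.009  0.63   2.052  1.436  1.255 -1.098] p [506.8 328.7 169.3] x [ 0.01 -0.34 -0.94] y [ 0.02  0.94 -0.33] z [ 1.   -0.01  0.01] F [ 0.7 -0.1 -1. ] op 0.767
```

apply_moves:
  plan: "0 0 0 0 0 0 0.6;0 0 0 0 0 0 0.6"

```text
clock: 4.9
eef_pos: [507.6, 328.6, 172.4]
tcp_rot: [-1.521, 1.23, -1.536]
contact_force: [0.0, -0.4, -2.6]
opening: 0.769
```

```bash
python3 -c "
from h import *
st()
rows([532,-40,150],frame(94,105))
rows([532,-40,190],frame(94,60))
"
```

```text
t4.90 q [ 0.008  0.625  2.052  1.436  1.256 -1.097] p [507.6 328.6 172.4] x [ 0.01 -0.33 -0.94] y [ 0.02  0.94 -0.33] z [ 1.   -0.01  0.02] F [ 0.  -0.4 -2.6] op 0.769
N=11 row: 3.26 -1.74 0.12 -0.30 -0.37 -7.76
N=8 row: 2.67 -3.88 0.19 -0.54 -0.29 -5.05
```

By the numbers (rim at tool (-14,-17) mm), the grip is high and only at the fingertips, because the hand drifted up before closing. I'll set the tin back down gently and take a deeper, lower grip.

apply_moves:
  plan: "1.9 0.66 0 0 0 0 0.6;1.9 0.66 0 0 0 0 0.6;1.9 0.66 0 0 0 0 0.6;1.2 0.4 0 0 0 0 0.6;0.3 0.1 0 0 0 0 0.6"

```text
clock: 5.4
eef_pos: [508.2, 327.5, 90.0]
tcp_rot: [-1.529, 1.228, -1.544]
contact_force: [0.1, -0.8, -1.7]
opening: 0.77
```

```bash
python3 -c "
from h import *
st()"
```

```text
t5.40 q [ 0.006  0.792  2.033  1.483  1.239 -1.251] p [508.2 327.5  90. ] x [ 0.01 -0.34 -0.94] y [ 0.02  0.94 -0.34] z [ 1.   -0.01  0.01] F [ 0.1 -0.8 -1.7] op 0.770
```

apply_moves:
  plan: "0.45 0.15 0 0 0 0 0.6;0.35 0.12 0 0 0 0 0.6;0.3 0.1 0 0 0 0 0.6"

```text
clock: 5.7
eef_pos: [507.9, 328.1, 80.3]
tcp_rot: [-1.529, 1.236, -1.543]
contact_force: [-6.5, -5.2, 25.8]
opening: 0.772
```

```bash
python3 -c "
from h import *
st()"
```

```text
t5.70 q [ 0.006  0.817  2.028  1.49   1.245 -1.272] p [507.9 328.1  80.3] x [ 0.01 -0.33 -0.94] y [ 0.02  0.94 -0.33] z [ 1.   -0.01  0.01] F [-6.5 -5.2 25.8] op 0.772
```

apply_moves:
  plan: "-0.1 0 0 0 0 0 0.3;0 0 0 0 0 0 0;0 0 0 0 0 0 0;0 0 0 0 0 0 0;0.6 0.5 0 0 0 0 0;0.6 0.5 0 0 0 0 0"

```text
clock: 6.3
eef_pos: [509.9, 334.3, 69.1]
tcp_rot: [-1.512, 1.238, -1.527]
contact_force: [-1.2, -0.0, -0.1]
opening: 0.997
```

```bash
python3 -c "
from h import *
s,T=st()
print('tool delta', T.T@(np.array([508,337,62])-s['eef_pos']))
im=r.grab_frame('wrist');cv2.imwrite('pics/w3.png',im)
"
```

```text
t6.30 q [ 0.018  0.842  2.02   1.51   1.242 -1.295] p [509.9 334.3  69.1] x [ 0.01 -0.33 -0.95] y [ 0.02  0.95 -0.33] z [ 1.   -0.01  0.02] F [-1.2 -0.  -0.1] op 0.997
tool delta [ 5.7952991   4.86155393 -2.02456151]
```

View pics/w3.png

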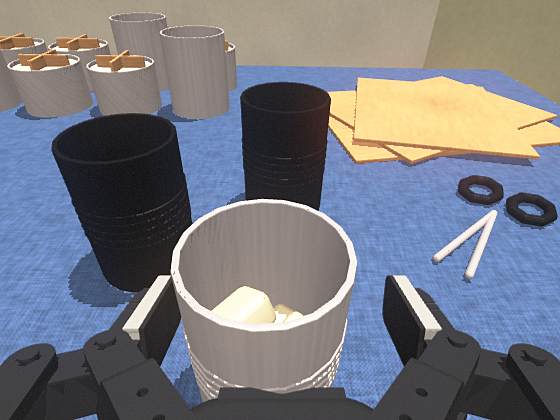

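Wrist view: the tin is upright with its rim centre at (264,265), about 6 mm to the -x side of the jaw centre. The crossing is about 18 mm behind the TCP and 20 mm below the rim. I'll go a little lower, deeper and sideways, then close with a small bias against the upward drift.

apply_moves:
  plan: "0.5 0.4 -0.5 0 0 0 0;0.5 0.4 -0.3 0 0 0 0;0.12 0.05 0 0 0 0 0.3;0.12 0.05 0 0 0 0 0.6;0.1 0.05 0 0 0 0 0.6;0 0 0 0 0 0 0.6"
  squeeze: 60

```text
clock: 6.95
eef_pos: [500.6, 340.3, 52.1]
tcp_rot: [-1.521, 1.244, -1.536]
contact_force: [-0.5, -0.8, -0.9]
opening: 0.764
```

```bash
python3 -c "
from h import *
st()"
```

```text
t6.95 q [ 0.029  0.879  2.028  1.537  1.243 -1.34 ] p [500.6 340.3  52.1] x [ 0.01 -0.32 -0.95] y [ 0.02  0.95 -0.32] z [ 1.   -0.01  0.02] F [-0.5 -0.8 -0.9] op 0.764
```

apply_moves:
  plan: "0 0 0 0 0 0 0.6;-1 -0.4 0 0 0 0 0.6;-2.8 -1 0 0 0 0 0.6;-2.8 -1 0 0 0 0 0.6;-2.8 -1 0 0 0 0 0.6"

```text
clock: 7.45
eef_pos: [497.4, 337.9, 151.3]
tcp_rot: [-1.546, 1.24, -1.559]
contact_force: [0.9, 0.1, -0.7]
opening: 0.765
```

```bash
python3 -c "
from h import *
st()
im=r.grab_frame('wrist')
hs=cv2.cvtColor(im,cv2.COLOR_BGR2HSV)
cv2.imwrite('pics/w4.png',im)
rows([532,-40,250],frame(94,60))
# kin fit
from scipy.optimize import least_squares
L=[eval(l) for l in open('log.txt')]
def fk(q,k):
    h,a,L1,L2,d,L3=k; X=lambda t:Ro.from_rotvec([0,t,0]).as_matrix(); Z=lambda t:Ro.from_rotvec([0,0,t]).as_matrix()
    A=Z(q[0]);p=A@[a,0,h]; A=A@X(q[1]);p=p+A@[0,0,L1]; A=A@X(q[2]);p=p+A@[d,0,L2];A=A@Z(k0*q[3])@X(q[4]);p=p+A@[0,0,L3]; return p
for k0 in(1,-1):
  f=least_squares(lambda k:np.ravel([fk(q,k)-p for q,p,_ in L]),[300,0,495,495,0,300]); print(k0,f.x.round(1),np.sqrt(np.mean(f.fun**2)))
"
```

```text
t7.45 q [ 0.025  0.668  2.069  1.472  1.252 -1.152] p [497.4 337.9 151.3] x [ 0.   -0.33 -0.95] y [ 0.01  0.95 -0.33] z [ 1.   -0.01  0.01] F [ 0.9  0.1 -0.7] op 0.765
N=9 row: 1.75 -4.07 0.28 -0.46 -0.27 -4.57
1 [295.6  -0.6 566.8 494.9  57.2 344.3] 0.2668367496013803
-1 [-375.5  238.6 1108.3  229.5  616.7 -334.8] 41.8296522932748
```

```bash
cat > ik.py <<'E'
from h import *
from scipy.optimize import least_squares
K=[295.6,-.6,566.8,494.9,57.2,344.3]
X=lambda t:Ro.from_rotvec([0,t,0]).as_matrix(); Z=lambda t:Ro.from_rotvec([0,0,t]).as_matrix()
C0=np.array([[0,0,-1],[-1,0,0],[0,1,0.]])
LO=np.array([-2.63,-.92,.06,-1.3,0,-3.02]);HI=np.array([2.63,2.1,2.66,4.44,2.69,3.02])
def fk(q,s6=1):
    h,a,L1,L2,d,L3=K; A=Z(q[0]);p=A@[a,0,h]; A=A@X(q[1]);p=p+A@[0,0,L1]; A=A@X(q[2]);el=p+A@[d,0,0];p=p+A@[d,0,L2];w=p;A=A@Z(q[3])@X(q[4]);p=p+A@[0,0,L3]; return p,A@Z(s6*q[5])@C0,w
def ik(p,R,q0):
    f=lambda q:np.r_[(fk(q)[0]-p)/100,(fk(q)[1]-R).ravel()]
    s=least_squares(f,np.clip(q0,LO+1e-3,HI-1e-3),bounds=(LO,HI)); return s.x,np.sqrt(np.sum(s.fun**2))
E
python3 - <<'E'
from ik import *
for q,p,e in [eval(l) for l in open('log.txt')][:3]: print(*[np.abs(fk(q,s)[1]-Ro.from_euler('xyz',e).as_matrix()).max().round(3) for s in(1,-1)])
q0=[0,.6,2,0,1.2,0]
def go(n,p,az,el):
    global q0
    q,e=ik(np.array(p,float),frame(az,el),q0); print(n,az,el,q.round(2),"err %.3f"%e,"wrist",fk(q)[2].round()); q0=q
h=lambda az:np.array([np.cos(np.radians(az)),np.sin(np.radians(az)),0])
go("lay",[530,-28,16],94,109)
for az in (94,60,40,120):
  q0=[0,.6,2,0,1.2,0]
  for el in(100,120,140,150,160,170): go("pour",[530,-20,130],az,el)
for az in(90,60,30,0,-30):
  q0=[-.3,.7,2,1.3,1.3,-1.2]; go("stand",np.array([432,-324,72])+24*h(az),az,10); go("stand",np.array([432,-324,72])+24*h(az),az,5)
E
```

```text
0.0 0.009
0.0 1.335
0.0 1.784
lay 94 109 [ 0.16  0.54  1.99 -0.52  0.71  0.51] err 0.000 wrist [522.  84. 342.]
pour 94 100 [ 0.08  0.33  1.94 -0.23  0.89  0.15] err 0.000 wrist [526.  40. 469.]
pour 94 120 [ 0.28  0.41  1.93 -0.61  1.01  0.6 ] err 0.000 wrist [518. 152. 428.]
pour 94 140 [ 0.44  0.57  1.9  -0.86  1.24  0.91] err 0.000 wrist [512. 243. 351.]
pour 94 150 [ 0.5   0.66  1.88 -0.94  1.36  1.02] err 0.000 wrist [509. 277. 302.]
pour 94 160 [ 0.54  0.76  1.85 -1.    1.49  1.1 ] err 0.000 wrist [507. 303. 248.]
pour 94 170 [ 0.56  0.87  1.82 -1.05  1.62  1.18] err 0.000 wrist [506. 318. 190.]
pour 60 100 [ 0.06  0.38  1.86 -0.17  1.    0.68] err 0.000 wrist [560.  32. 469.]
pour 60 120 [ 0.21  0.52  1.73 -0.4   1.28  0.92] err 0.000 wrist [616. 129. 428.]
pour 60 140 [ 0.31  0.71  1.61 -0.54  1.55  1.05] err 0.000 wrist [662. 208. 351.]
pour 60 150 [ 0.34  0.8   1.55 -0.6   1.69  1.08] err 0.000 wrist [679. 238. 302.]
pour 60 160 [ 0.36  0.9   1.49 -0.66  1.82  1.11] err 0.000 wrist [692. 260. 248.]
pour 60 170 [ 0.37  0.99  1.44 -0.72  1.94  1.12] err 0.000 wrist [700. 274
[... 1164 characters left out ...]
32. -643.  102.]
stand 60 10 [-1.14  1.01  1.65  0.94  1.68 -1.18] err 0.000 wrist [ 274. -597.  132.]
stand 60 5 [-1.14  1.06  1.63  0.97  1.75 -1.2 ] err 0.000 wrist [ 273. -600.  102.]
stand 30 10 [-1.25  0.94  1.98  1.33  1.44 -1.36] err 0.000 wrist [ 159. -482.  132.]
stand 30 5 [-1.26  1.01  1.96  1.35  1.52 -1.4 ] err 0.000 wrist [ 156. -483.  102.]
stand 0 10 [-1.22  0.97  2.3   1.94  1.44 -1.7 ] err 0.000 wrist [ 117. -324.  132.]
stand 0 5 [-1.24  1.05  2.28  1.92  1.55 -1.75] err 0.000 wrist [ 113. -324.  102.]
stand -30 10 [-0.81  1.11  2.5   2.85  1.85 -1.71] err 0.000 wrist [ 159. -166.  132.]
stand -30 5 [-0.81  1.21  2.47  2.82  2.   -1.73] err 0.000 wrist [ 156. -165.  102.]
```

```bash
python3 -c "
from h import *
e=rows([520,120,240],frame(92,55))
e=rows([531,-27,110],frame(94,108.9),start=e)"
```

```text
N=5 row: 1.01 -4.64 0.42 -0.52 -0.21 -7.24
N=7 row: 2.53 1.43 0.04 -0.04 -0.29 -7.70
```

apply_moves:
  plan: "1 -4.6 0.4 -0.5 -0.2 -7.2 0.6;1 -4.6 0.4 -0.5 -0.2 -7.2 0.6;1 -4.6 0.4 -0.5 -0.2 -7.2 0.6;1 -4.6 0.4 -0.5 -0.2 -7.2 0.6;1 -4.6 0.4 -0.5 -0.2 -7.2 0.6"

```text
clock: 8.0
eef_pos: [514.9, 114.8, 238.6]
tcp_rot: [-1.586, 0.586, -1.549]
contact_force: [0.8, 1.4, -2.3]
opening: 0.765
```

```bash
python3 -c "
from h import *
st()
e=rows([531,-27,110],frame(94,108.9))
e=rows([531,-27,110],frame(94,108.9),9)"
```

```text
t8.00 q [-0.144  0.262  1.886  0.623  1.197 -0.464] p [514.9 114.8 238.6] x [ 0.02 -0.83 -0.55] y [-0.03  0.55 -0.83] z [ 1.    0.03 -0.01] F [ 0.8  1.4 -2.3] op 0.765
N=7 row: 2.43 1.46 0.14 0.06 -0.35 -7.50
N=9 row: 1.88 1.16 0.11 0.05 -0.27 -5.83
```

apply_moves:
  plan: "1.9 1.15 0.1 0 -0.3 -5.8 0.6;1.9 1.15 0.1 0 -0.3 -5.8 0.6;1.9 1.15 0.1 0 -0.3 -5.8 0.6;1.9 1.15 0.1 0 -0.3 -5.8 0.6;1.9 1.15 0.1 0 -0.3 -5.8 0.6;1.9 1.15 0.1 0 -0.3 -5.8 0.6;1.9 1.15 0.1 0 -0.3 -5.8 0.6;1.9 1.15 0.1 0 -0.3 -5.8 0.6;1.9 1.15 0.1 0 -0.3 -5.8 0.6"

```text
clock: 8.9
eef_pos: [537.4, -41.2, 125.1]
tcp_rot: [-1.549, -0.366, -1.51]
contact_force: [-1.4, -1.0, -2.1]
opening: 0.769
```

```bash
python3 -c "
from h import *
s,T=st()
rows([531,-28,26],frame(94,108.9))
im=r.grab_frame('scene'); w=r.grab_frame('wrist')
cv2.imwrite('pics/s5.png',np.hstack([cv2.resize(im[130:290,160:360],(500,400),interpolation=3),cv2.resize(w,(300,225)).repeat(1,0) if 0 else cv2.copyMakeBorder(cv2.resize(w,(300,225)),0,175,0,0,0)]))
"
```

```text
t8.90 q [ 0.15   0.37   1.948 -0.478  0.893  0.401] p [537.4 -41.2 125.1] x [ 0.06 -0.93  0.36] y [ 0.04 -0.36 -0.93] z [1.   0.07 0.02] F [-1.4 -1.  -2.1] op 0.769
N=3 row: -1.57 2.94 -0.23 -0.37 -0.15 0.69
```

View pics/s5.png

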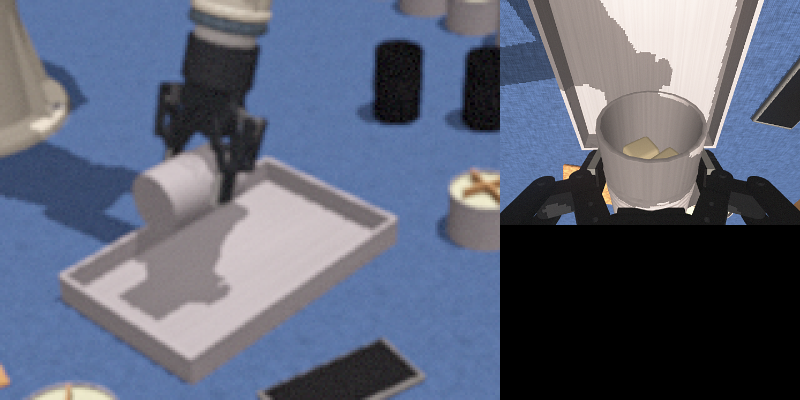

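Scene crop: the tin is held horizontal with its closed end toward (165,200), over the tray. The wrist view shows the rim at (285,243) full-frame with lumps inside. That puts the grip about 34 mm below the mouth and 23 mm behind the TCP. Lowering.

apply_moves:
  plan: "-1.6 2.9 -0.2 -0.4 -0.15 0.7 0.6;-1.6 2.9 -0.2 -0.4 -0.15 0.7 0.6;-1.6 2.9 -0.2 -0.4 -0.15 0.7 0.6"

```text
clock: 9.3
eef_pos: [533.6, -22.6, 28.3]
tcp_rot: [-1.567, -0.317, -1.504]
contact_force: [-0.6, -0.6, -2.1]
opening: 0.764
```

```bash
python3 -c "
from h import *
s,T=st()
rows([531,-28,16],frame(94,108.9),4)"
```

```text
t9.30 q [ 0.155  0.524  1.98  -0.488  0.724  0.471] p [533.6 -22.6  28.3] x [ 0.06 -0.95  0.31] y [ 0.02 -0.31 -0.95] z [1.   0.07 0.  ] F [-0.6 -0.6 -2.1] op 0.764
N=4 row: 0.03 0.33 -0.07 -0.05 -0.04 -0.19
```

apply_moves:
  plan: "-0.13 0.42 0 0 0 -0.3 0.6;-0.13 0.42 0 0 0 -0.3 0.6;-0.13 0.42 0 0 0 -0.2 0.6"

```text
clock: 9.6
eef_pos: [532.0, -23.0, 20.7]
tcp_rot: [-1.571, -0.332, -1.509]
contact_force: [-19.3, 14.7, 56.2]
opening: 0.766
```

```bash
python3 -c "
from h import *
s,T=st()"
```

```text
t9.60 q [ 0.164  0.541  1.98  -0.512  0.723  0.507] p [532.  -23.   20.7] x [ 0.06 -0.94  0.33] y [ 0.02 -0.33 -0.95] z [ 1.    0.06 -0.  ] F [-19.3  14.7  56.2] op 0.766
```

apply_moves:
  plan: "0 0 0 0 0 0 0.6;0 0 0 0 0 0 0.3;0 0 0 0 0 0 0.1;0 0 0 0 0 0 0;0 0 0 0 0 0 0;0 0 0 0 0 0 0;0 0 0 0 0 0 0"

```text
clock: 10.3
eef_pos: [535.8, -22.6, 28.0]
tcp_rot: [-1.561, -0.329, -1.515]
contact_force: [-0.5, 0.7, -0.2]
opening: 1.003
```

```bash
python3 -c "
from h import *
s,T=st()
im=r.grab_frame('scene'); w=r.grab_frame('wrist'); t=r.grab_frame('top')
cv2.imwrite('pics/s6.png',np.hstack([cv2.resize(w,(400,300)),cv2.resize(im[170:290,180:340],(400,300),interpolation=3)]))
cv2.imwrite('pics/t6.png',t)
e=rows([533,-16,20],frame(94,97))
C=s['eef_pos']-23*T[:,1];print('C',C)
"
```

```text
t10.30 q [ 0.163  0.529  1.976 -0.505  0.729  0.501] p [535.8 -22.6  28. ] x [ 0.05 -0.94  0.32] y [ 0.03 -0.32 -0.95] z [1.   0.06 0.01] F [-0.5  0.7 -0.2] op 1.003
N=2 row: -0.43 0.29 -0.12 -0.18 -0.35 5.93
C [535.13056027 -15.18682885  49.72391039]
```

View pics/s6.png

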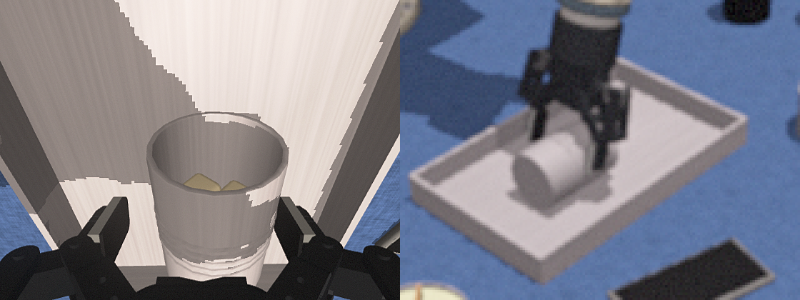

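The tin lies on its side in the tray, released (scene crop (560,165)), with its mouth toward +y and lumps inside. The wrist view has the rim centre at (304,217) full-frame, about 8 mm off the jaw centre toward +x. I'll centre without touching it, then regrip with the tool near vertical.

apply_moves:
  plan: "0 0 0.5 0 0 0 0;0 0 0.4 0 0 0 0;0 0 0 0 0 0 0"

```text
clock: 10.75
eef_pos: [545.5, -21.9, 27.7]
tcp_rot: [-1.562, -0.329, -1.514]
contact_force: [0.3, 0.3, -0.1]
opening: 1.001
```

```bash
python3 -c "
from h import *
s,T=st()
e=rows([544,-20,17],frame(93.5,97),3)
"
```

```text
t10.75 q [ 0.161  0.539  1.954 -0.5    0.738  0.491] p [545.5 -21.9  27.7] x [ 0.05 -0.94  0.32] y [ 0.03 -0.32 -0.95] z [1.   0.06 0.01] F [ 0.3  0.3 -0.1] op 1.001
N=3 row: -0.16 0.33 -0.05 -0.15 -0.06 3.95
```

apply_moves:
  plan: "-0.2 0.4 0 -0.15 0 4 0;-0.2 0.4 -0.1 -0.15 0 4 0;-0.1 0.5 0 -0.15 0 4 0;0 0.1 0 0 0 0 0.3;0 0.1 0 0 0 0 0.6;0 0.1 0 0 0 0 0.6;0 0 0 0 0 0 0.6"
  squeeze: 70

```text
clock: 11.45
eef_pos: [545.6, -19.5, 13.2]
tcp_rot: [-1.569, -0.119, -1.514]
contact_force: [0.2, -1.1, -2.6]
opening: 0.787
```

```bash
python3 -c "
from h import *
s,T=st()
"
```

```text
t11.45 q [ 0.036  0.536  1.955 -0.195  0.655  0.134] p [545.6 -19.5  13.2] x [ 0.06 -0.99  0.12] y [ 0.01 -0.12 -0.99] z [1.   0.06 0.  ] F [ 0.2 -1.1 -2.6] op 0.787
```

apply_moves:
  plan: "0 0 0 0 0 0 0.6;0 -0.5 0 0 0 0 0.6;0 -2.5 0 0 0 0 0.6;0 -3 0 0 0 0 0.6;0 -2.5 0 0 0 0 0.6"

```text
clock: 11.95
eef_pos: [541.0, -8.3, 96.3]
tcp_rot: [-1.579, -0.123, -1.512]
contact_force: [-0.5, 0.4, -2.0]
opening: 0.783
```

```bash
python3 -c "
from h import *
s,T=st()
C=np.array([540,-15,115])
e=None
for el,cz in ((127,120),(157,120)):
    R=frame(93.5,el); C[2]=cz; e=rows(C+26*R[:,1],R,6,start=e)
"
```

```text
t11.95 q [ 0.06   0.401  1.923 -0.167  0.834  0.115] p [541.   -8.3  96.3] x [ 0.06 -0.99  0.12] y [-0.   -0.12 -0.99] z [ 1.    0.06 -0.01] F [-0.5  0.4 -2. ] op 0.783
N=6 row: 0.37 0.08 -0.02 0.09 -0.00 -4.99
N=6 row: 0.23 -0.01 -0.00 -0.00 -0.00 -5.00
```

apply_moves:
  plan: "0.35 0.1 0 0.1 0 -5 0.6;0.35 0.1 0 0.1 0 -5 0.6;0.35 0.1 0 0.1 0 -5 0.6;0.35 0.1 0 0.1 0 -5 0.6;0.35 0.1 0 0 0 -5 0.6;0.35 0.1 0 0 0 -5 0.6;0.2 0 0 0 0 -5 0.6;0.2 0 0 0 0 -5 0.6;0.2 0 0 0 0 -5 0.6;0.2 0 0 0 0 -5 0.6;0.2 0 0 0 0 -5 0.6;0.2 0 0 0 0 -5 0.6;0 0 0 0 0 0 0.6;0 0 0 0 0 0 0.6;0 0 0 0 0 0 0.6"

```text
clock: 13.45
eef_pos: [550.9, -33.0, 115.9]
tcp_rot: [-1.484, -1.213, -1.586]
contact_force: [0.6, -0.2, -1.2]
opening: 0.786
```

```bash
python3 -c "
from h import *
s,T=st()
im=r.grab_frame('scene'); t=r.grab_frame('top')
cv2.imwrite('pics/s7.png',np.hstack([cv2.resize(t[160:280,230:390],(400,300),interpolation=3),cv2.resize(im[130:290,140:353],(400,300),interpolation=3)]))
"
```

```text
t13.45 q [ 0.497  0.791  1.83  -1.038  1.458  1.128] p [550.9 -33.  115.9] x [-0.01 -0.35  0.94] y [ 0.07 -0.93 -0.35] z [1.   0.07 0.03] F [ 0.6 -0.2 -1.2] op 0.786
```

View pics/s7.png

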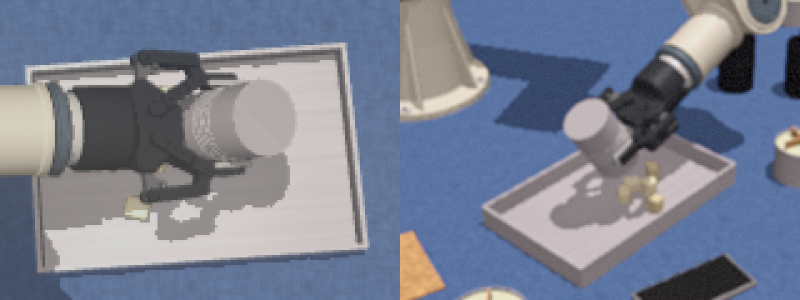

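Lumps are falling into the tray: scene crop (640,190) and top crop (137,207). I'll tip further with a small shake, then look into the mouth with the wrist camera.

apply_moves:
  plan: "0.6 0 0 0 0 -4.5 0.6;0.6 0 0 0 0 -4.5 0.6;0.6 0 0 0 0 -4.5 0.6;1.5 0 0 0 0 0 0.6;-1.2 0 0 0 0 0 0.6;1.2 0 0 0 0 0 0.6;-1.2 0 0 0 0 0 0.6;0 0 0 0 0 0 0.6;0 0 0 0 0 0 0.6"

```text
clock: 14.45
eef_pos: [552.9, -40.3, 146.1]
tcp_rot: [-1.239, -1.435, -1.838]
contact_force: [0.6, -0.4, -1.9]
opening: 0.788
```

```bash
python3 -c "
from h import *
s,T=st()
im=r.grab_frame('scene'); t=r.grab_frame('wrist')
cv2.imwrite('pics/s8.png',np.hstack([cv2.resize(t,(400,300)),cv2.resize(im[130:290,140:353],(400,300),interpolation=3)]))
"
```

```text
t14.45 q [ 0.511  0.877  1.795 -1.116  1.649  1.193] p [552.9 -40.3 146.1] x [-0.04 -0.13  0.99] y [ 0.07 -0.99 -0.13] z [1.   0.06 0.04] F [ 0.6 -0.4 -1.9] op 0.788
```

View pics/s8.png

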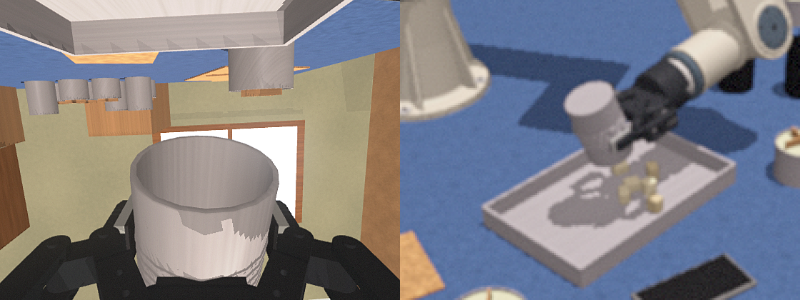

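Wrist view: the mouth at (205,175) of the half-size picture shows bare walls. The scene crop shows the lumps clustered in the tray at about (640,185). Next I'll raise the tin upright and carry it to the mat.

Run:
```python
from ik import *
print("mat scene",onz("scene",128.5,277.5,6).round())
q=r.sense()["qpos"]
e=rows([540,-40,230],frame(93.5,97))
q,er=ik(np.array([540,-40,230.]),frame(93.5,97),q);print(q.round(2),er)
B=hom(frame(75,7),[445,-270,200]); L=np.real(logm(np.linalg.inv(e)@B))
for f in np.linspace(.2,1,5):
    M=e@np.real(expm(L*f)); qn,er=ik(M[:3,3],M[:3,:3],q); print(M[:3,3].round(),qn.round(2),round(er,3),"d",np.abs(qn-q).max().round(2),fk(qn)[2].round()); q=qn
rows(B[:3,3],B[:3,:3],start=e); rows(B[:3,3],B[:3,:3],14,start=e)
```

```text
mat scene [ 440. -326.    6.]
N=10 row: 0.67 -0.61 -0.11 -0.19 -0.19 7.56
[ 0.    0.22  1.82 -0.14  1.09  0.01] 1.6084758713736673e-14
[526. -87. 256.] [-0.29  0.19  1.81  0.21  1.16 -0.38] 0.0 d 0.39 [ 512. -152.  594.]
[ 509. -138.  266.] [-0.56  0.27  1.77  0.48  1.34 -0.69] 0.0 d 0.31 [ 479. -303.  567.]
[ 489. -190.  259.] [-0.78  0.43  1.71  0.66  1.54 -0.88] 0.0 d 0.22 [ 440. -437.  493.]
[ 468. -235.  236.] [-0.93  0.64  1.65  0.77  1.74 -1.  ] 0.0 d 0.21 [ 399. -540.  381.]
[ 445. -270.  200.] [-1.03  0.87  1.6   0.86  1.92 -1.07] 0.0 d 0.23 [ 357. -600.  242.]
N=11 row: 2.14 -1.12 -0.72 1.15 1.47 8.10
N=14 row: 1.67 -0.90 -0.56 0.90 1.16 6.37
```

apply_moves:
  plan: "0.7 -0.6 -0.1 -0.2 -0.2 7.6 0.6;0.7 -0.6 -0.1 -0.2 -0.2 7.6 0.6;0.7 -0.6 -0.1 -0.2 -0.2 7.6 0.6;0.7 -0.6 -0.1 -0.2 -0.2 7.6 0.6;0.7 -0.6 -0.1 -0.2 -0.2 7.6 0.6;0.7 -0.6 -0.1 -0.2 -0.2 7.6 0.6;0.7 -0.6 -0.1 -0.2 -0.2 7.6 0.6;0.7 -0.6 -0.1 -0.2 -0.2 7.6 0.6;0.7 -0.6 -0.1 -0.2 -0.2 7.6 0.6;0.7 -0.6 -0.1 -0.2 -0.2 7.6 0.6"

```text
clock: 15.55
eef_pos: [540.1, -39.1, 232.9]
tcp_rot: [-1.574, -0.073, -1.492]
contact_force: [0.2, -0.3, -1.6]
opening: 0.785
```

```bash
python3 -c "
from h import *
st()
rows([448,-275,205],frame(75,7),13)"
```

```text
t15.55 q [-0.029  0.22   1.816 -0.082  1.103 -0.071] p [540.1 -39.1 232.9] x [ 0.08 -0.99  0.07] y [ 0.   -0.07 -1.  ] z [ 1.    0.08 -0.  ] F [ 0.2 -0.3 -1.6] op 0.785
N=13 row: 1.79 -1.05 -0.59 1.06 1.27 6.64
```

apply_moves:
  plan: "1.8 -1.05 -0.6 1.1 1.3 6.6 0.6;1.8 -1.05 -0.6 1.1 1.3 6.6 0.6;1.8 -1.05 -0.6 1.1 1.3 6.6 0.6;1.8 -1.05 -0.6 1.1 1.3 6.6 0.6;1.8 -1.05 -0.6 1.1 1.3 6.6 0.6;1.8 -1.05 -0.6 1.1 1.3 6.6 0.6;1.8 -1.05 -0.6 1.1 1.3 6.6 0.6;1.8 -1.05 -0.6 1.1 1.3 6.6 0.6;1.8 -1.05 -0.6 1.1 1.3 6.6 0.6;1.8 -1.05 -0.6 1.1 1.3 6.6 0.6;1.8 -1.05 -0.6 1.1 1.3 6.6 0.6;1.8 -1.05 -0.6 1.1 1.3 6.6 0.6;1.8 -1.05 -0.6 1.1 1.3 6.6 0.6"

```text
clock: 16.85
eef_pos: [444.3, -287.9, 210.5]
tcp_rot: [-1.222, 1.493, -1.504]
contact_force: [0.2, -0.0, -1.2]
opening: 0.786
```

```bash
python3 -c "
from h import *
s,T=st()
t=r.grab_frame('top'); w=r.grab_frame('wrist'); sc=r.grab_frame('scene')
for n,i in(('top',t),('scene',sc)): cv2.imwrite('pics/%s9.png'%n,i)
a=cv2.resize(t[170:280,235:385],(300,220),interpolation=3); b=cv2.resize(w,(293,220))
c=cv2.resize(sc[190:330,60:200],(220,220),interpolation=3)
d=cv2.resize(sc[190:280,180:325],(355,220),interpolation=3)
cv2.imwrite('pics/m9.png',np.vstack([np.hstack([a,b]),cv2.copyMakeBorder(np.hstack([c,d]),0,0,0,18,0)]))
h=np.array([T[0,1],T[1,1],0]);
print('el',np.degrees(np.arcsin(-T[2,1])))
R=frame(75,7);rows(np.array([436,-325,105])+26*R[:,1]*[1,1,0],R)"
```

```text
t16.85 q [-1.057  0.883  1.569  0.883  1.968 -1.083] p [ 444.3 -287.9  210.5] x [ 0.01 -0.08 -1.  ] y [ 0.28  0.96 -0.07] z [ 0.96 -0.28  0.03] F [ 0.2 -0.  -1.2] op 0.786
el 4.214229879906958
N=3 row: 3.45 -0.14 0.04 -0.39 0.35 -0.93
```

View pics/m9.png

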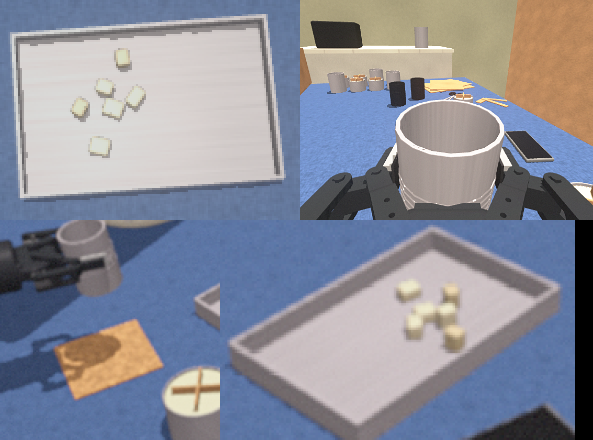

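All six lumps are in the tray, seen in both views: top crop (122,58), (105,88), (135,96), (80,106), (114,108), (100,146). The tin is upright and empty, with its rim at wrist (287,248). I'll lower it onto the mat.

```bash
python3 -c "
from h import *
R=frame(75,7);rows(np.array([443,-298,90]),R,4)"
```

```text
N=4 row: 2.95 -0.01 0.02 -0.29 0.27 -0.70
```

apply_moves:
  plan: "2.95 0 0 -0.3 0.3 -0.7 0.6;2.95 0 0 -0.3 0.3 -0.7 0.6;2.95 0 0 -0.3 0.3 -0.7 0.6;2.95 0 0 -0.3 0.3 -0.7 0.6;0 0 0 0 0 0 0.6"

```text
clock: 17.5
eef_pos: [447.0, -299.4, 96.9]
tcp_rot: [-1.477, 1.422, -1.731]
contact_force: [-0.4, 0.6, -0.4]
opening: 0.785
```

```bash
python3 -c "
from h import *
s,T=st();print(s['tcp_rot'])
R=frame(75,7);rows(np.array([443,-298,75]),R,3)"
```

```text
t17.50 q [-1.05   1.032  1.497  0.808  1.861 -1.151] p [ 447.  -299.4   96.9] x [-0.02 -0.15 -0.99] y [ 0.25  0.96 -0.15] z [ 0.97 -0.25  0.01] F [-0.4  0.6 -0.4] op 0.785
[-1.47707636  1.422372   -1.73092868]
N=3 row: 0.72 0.11 -0.15 0.13 0.28 0.49
```

apply_moves:
  plan: "0.75 0.1 -0.1 0.1 0.3 0.5 0.6;0.75 0.1 -0.1 0.1 0.3 0.5 0.6;0.6 0.1 -0.1 0.1 0.3 0.5 0.6"

```text
clock: 17.8
eef_pos: [446.7, -299.7, 81.8]
tcp_rot: [-1.516, 1.443, -1.774]
contact_force: [0.0, 0.1, -1.5]
opening: 0.785
```

```bash
python3 -c "
from h import *
s,T=st()
t=r.grab_frame('scene');cv2.imwrite('pics/m10.png',t)
R=frame(75,7);rows(np.array([443,-298,67]),R,3)"
```

```text
t17.80 q [-1.053  1.067  1.485  0.813  1.863 -1.158] p [ 446.7 -299.7   81.8] x [-0.03 -0.12 -0.99] y [ 0.25  0.96 -0.13] z [ 0.97 -0.25  0.01] F [ 0.   0.1 -1.5] op 0.785
N=3 row: 0.45 0.07 -0.12 0.06 0.11 0.08
```

apply_moves:
  plan: "0.5 0.05 -0.3 0 0 0 0.6;0.45 0.05 -0.2 0 0 0 0.6"

```text
clock: 18.05
eef_pos: [441.3, -298.3, 71.2]
tcp_rot: [-1.522, 1.444, -1.781]
contact_force: [0.1, -0.6, -1.9]
opening: 0.79
```

```bash
python3 -c "
from h import *
s,T=st()"
```

```text
t18.05 q [-1.059  1.081  1.488  0.804  1.854 -1.172] p [ 441.3 -298.3   71.2] x [-0.03 -0.12 -0.99] y [ 0.25  0.96 -0.13] z [ 0.97 -0.26  0.01] F [ 0.1 -0.6 -1.9] op 0.790
```

apply_moves:
  plan: "0.35 0.05 0 0 0 0 0.6;0.35 0.05 0 0 0 0 0.6"

```text
clock: 18.25
eef_pos: [440.8, -297.8, 66.3]
tcp_rot: [-1.511, 1.451, -1.769]
contact_force: [-0.3, 5.3, 26.7]
opening: 0.787
```

```bash
python3 -c "
from h import *
s,T=st()"
```

```text
t18.25 q [-1.059  1.092  1.484  0.805  1.856 -1.178] p [ 440.8 -297.8   66.3] x [-0.02 -0.12 -0.99] y [ 0.25  0.96 -0.12] z [ 0.97 -0.25  0.01] F [-0.3  5.3 26.7] op 0.787
```

Contact came at TCP z 66.3 against 67.6 predicted, so the tin stands on the mat. Releasing.

apply_moves:
  plan: "0.05 0 0 0 0 0 0.17;0 0 0 0 0 0 0.1;0 0 0 0 0 0 0;0 0 0 0 0 0 0;0 0 0 0 0 0 0"

```text
clock: 18.75
eef_pos: [440.8, -297.9, 65.8]
tcp_rot: [-1.511, 1.452, -1.769]
contact_force: [0.1, 0.3, -0.2]
opening: 1.001
```

```bash
python3 -c "
from h import *
s,T=st()
t=r.grab_frame('scene');w=r.grab_frame('wrist')
cv2.imwrite('pics/m11.png',np.hstack([cv2.resize(w,(400,300)),cv2.resize(t[210:330,60:220],(400,300),interpolation=3)]))
"
```

```text
t18.75 q [-1.059  1.093  1.484  0.805  1.856 -1.179] p [ 440.8 -297.9   65.8] x [-0.02 -0.12 -0.99] y [ 0.25  0.96 -0.12] z [ 0.97 -0.26  0.01] F [ 0.1  0.3 -0.2] op 1.001
```

View pics/m11.png

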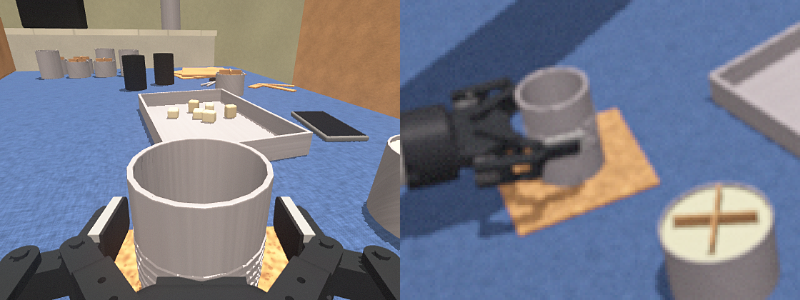

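Wrist view: the tin is upright, its rim centre at (200,170) lies midway between the pads at (122,215) and (282,215), and the lumps are in the tray behind. The scene crop shows it on the mat. Backing straight out.

apply_moves:
  plan: "0 -1 0 0 0 0 0;0 -2 0 0 0 0 0;0 -3 0 0 0 0 0;0 -4 0 0 0 0 0;0 -4 0 0 0 0 0;-3 -2 0 0 0 0 0;-3 -2 0 0 0 0 0"

```text
clock: 19.55
eef_pos: [392.9, -469.4, 145.1]
tcp_rot: [-1.578, 1.458, -1.834]
contact_force: [0.3, 0.4, 0.1]
opening: 0.995
```

```bash
python3 -c "
from h import *
s,T=st()
t=r.grab_frame('top');sc=r.grab_frame('scene');cv2.imwrite('pics/top12.png',t);cv2.imwrite('pics/scene12.png',sc)
print('rim scene est',onz('scene',120.8,244.8,106).round())
b=cv2.imread('pics/top0.png')
# tin in top: change vs start around mat
d=cv2.absdiff(t,b).max(2)
x=cv2.cvtColor(t,cv2.COLOR_BGR2HSV); H,S,V=[x[...,i].astype(int) for i in range(3)]
m=((S<45)&(V>150)).astype(np.uint8)
p=proj('top',[436,-325,106]);print('pred rim px',p)
m[:, :int(p[0]-25)]=0;m[:,int(p[0]+25):]=0;m[:int(p[1]-25)]=0;m[int(p[1]+25):]=0
ys,xs=np.nonzero(m);c,rad=cv2.minEnclosingCircle(np.c_[xs,ys].astype(np.float32));print(c,rad,onz('top',*c,106).round(1))
# bystanders: change
for n,X in dict(candA=[679,275,60],candB=[664,-295,70],phone=[754,-39,9],blk1=[512,485,100],blk2=[415,417,100]).items():
    u,v=proj('top',X).round().astype(int); print(n,u,v,'meandiff',d[v-15:v+15,max(u-15,0):u+15].mean().round(1))
cv2.imwrite('pics/f12.png',np.hstack([cv2.resize(t[120:320,220:500],(490,350)),cv2.resize(sc[180:340,60:200],(306,350))]))
"
```

```text
t19.55 q [-1.206  1.118  1.14   0.766  2.157 -1.   ] p [ 392.9 -469.4  145.1] x [-0.03 -0.11 -0.99] y [ 0.25  0.96 -0.11] z [ 0.97 -0.25 -0.  ] F [0.3 0.4 0.1] op 0.995
rim scene est [ 435. -322.  106.]
pred rim px [458.62335048 258.74854109]
(455.0, 254.5) 22.34400177001953 [ 445.7 -317.5  106. ]
candA 205 163 meandiff 1.4
candB 433 166 meandiff 1.3
phone 326 140 meandiff 1.2
blk1 112 227 meandiff 1.3
blk2 138 268 meandiff 1.5
```

```bash
python3 -c "
from h import *
t=cv2.imread('pics/top12.png');g=cv2.cvtColor(t,cv2.COLOR_BGR2GRAY)[215:300,410:510]
G=cv2.resize(g,None,fx=4,fy=4,interpolation=3)
c=cv2.HoughCircles(G,cv2.HOUGH_GRADIENT,1.5,20,param1=120,param2=25,minRadius=55,maxRadius=75)
for u,v,q in c[0][:3]: print(u/4+410,v/4+215,q/4,onz('top',u/4+410,v/4+215,106).round(1))
print(np.linalg.norm(proj('top',[470,-325,106])-proj('top',[436,-325,106])))
x=cv2.cvtColor(t,cv2.COLOR_BGR2HSV)[180:270,240:375]; m=((x[...,0]>18)&(x[...,0]<45)&(x[...,1]>25)&(x[...,2]>120)).astype(np.uint8)
n,l,s,cc=cv2.connectedComponentsWithStats(m);print([(k[4],(c+[240,180]).round().tolist()) for k,c in zip(s[1:],cc[1:]) if k[4]>10])
"
```

```text
457.4375 260.5625 13.9375 [ 431.9 -322.   106. ]
453.3125 263.5625 17.6875 [ 425.1 -312.2  106. ]
448.4375 264.6875 18.1 [ 422.6 -301.   106. ]
14.930357425853368
[(np.int32(54), [296.0, 198.0]), (np.int32(21), [287.0, 215.0]), (np.int32(33), [302.0, 219.0]), (np.int32(57), [274.0, 223.0]), (np.int32(34), [291.0, 224.0]), (np.int32(20), [286.0, 245.0])]
```

The tin's rim centre measures (432,-322) in the top view and (435,-322) in the scene view, against a mat centre of about (432 to 440, -325). Six lumps are counted in the tray, the bystanders are unchanged, and the arm is clear. Handing in.

```bash
python3 -c "
from h import *
st(); print(r.sign_off())"
```

```text
t19.65 q [-1.207  1.113  1.137  0.767  2.158 -1.001] p [ 393.1 -471.7  148.5] x [-0.03 -0.12 -0.99] y [ 0.25  0.96 -0.12] z [ 0.97 -0.25  0.  ] F [0.2 0.2 0.1] op 0.998
the job is handed in; nothing more can be done
None
```

The job is handed in at 19.65 s. I laid the ribbed tin on its side in the tray and let go. I then gripped it again, raised the closed end and tipped it to about 80° below level. The empty tin now stands mouth up on the cork mat, and the hand has backed clear of it.

**Last checks:**
- **Lumps:** six are in the tray, counted by colour mask in the final top view; I had also seen all six in a tray crop of both views before the tin was set down.
- **Tin position:** its rim centre measures (432,-322) in the top view and (435,-322) in the scene view. The mat centre measured (432,-324) and (440,-326), so the tin is within about 5–8 mm of the middle.
- **Bystanders:** the candles, the phone and the black tins show no change from the start in the top picture.

**What went less well:**
- **First grip:** it came out too high and only at the fingertips, because the hand drifted upward while closing. I set the tin back down on the table and gripped it again lower.
- **Contact force:** the wrist force reached about 60 N while I set the tin down in the tray, under the 120 N limit.
- **Failed check:** one mask reading of the final rim, (446,-318), was spoiled by other bright pixels (its radius was too large), so I replaced it with a circle fit.
- **Not viewed:** the last picture was past the 12-picture limit, so the final state was checked by numbers only.

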